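Close up the drill-bit chest

TASK

Close up the blue drill-bit chest by pushing with the fingertips: first push both of its open drawers fully home, and only then push its raised lid down until it is fully shut. Leave everything else on the bench where it stands.

Things in the scene. Friction and masses are not known exactly. Their poses are not given: they have to be found in the camera images.
- chest: Blue steel drill-bit chest, fixed to the bench: 170 deep (x) x 310 wide (y) x 121 mm high without the lid. Origin: centre of its underside. Its x axis points from front (drawers, robot side) to back, y to the robot's left, z up. Closed drawer fronts and the wall above them lie at x = -85 mm. Above the drawers is an open well for bits, which the lid covers.
- drawer_left (a joint): The drawer on the robot's left (chest y = +73.5 mm): how far it stands out, in m; 0 = fully home with its front flush, 0.09 = its limit. Starts between 0.025 and 0.065. It slides along the chest's x axis with 3 N of friction, and stays where it is left.
- drawer_right (a joint): The same for the drawer on the robot's right (chest y = -73.5 mm).
- left_pull (a point): Middle of the front face of the left drawer's pull, 62 mm above the bench: a solid aluminium strip 100 mm wide (chest y), 12 mm high and standing 12 mm out from the grey drawer front (134 wide x 58 mm high, from 14 to 72 mm above the bench). Moves with the drawer; at chest x = -97 mm when it is home.
- right_pull (a point): The same point on the right drawer's pull.
- lid (a joint): Angle of the lid in rad: 0 = shut and level, 1.57 = upright. Starts between 1.0 and 1.3, leaning over the chest towards the robot. The hinge is stiff (0.45 N m): the lid stays where it is left and must be pushed all the way down, about 1 to 5 N near its free edge.
- hinge (a point): Middle of the lid's hinge line, at the top of the chest's back: chest x = +85, z = 121 mm; the line runs along the chest's y. The lid turns about it.
- lid_edge (a point): Middle of the lid's free edge, on its outer (upper when shut) face. The lid is a flat blue plate 170 mm from hinge line to free edge, 310 mm wide and 14 mm thick; its inner face passes through the hinge line and its outer face is 14 mm from that. When shut its top is 135 mm above the bench.
- oil: Bystander: yellow oil bottle with red cap, 60 mm diameter, 150 mm high, beside the chest or in front to one side. Origin at its underside.
- jar: Bystander: glass jar with steel cap, 66 mm diameter, 90 mm high, beside the chest or in front to one side. Origin at its underside.
- mug: Bystander: white mug, 76 mm diameter plus handle, 90 mm high, beside the chest or in front to one side. Origin at its underside.
- chuck_key: Bystander: steel chuck key, T-shaped, about 100 x 70 mm and 17 mm high, lying on the bench in front of the drawers. Origin under its middle.
- disc: Bystander: yellow plastic disc, 110 mm diameter, 6 mm thick, lying on the bench to the left. Origin under its middle.
- brush: Bystander: blue bench brush, about 200 mm long and under 40 mm high, lying on the bench to the right.
- tape: Bystander: orange tape-measure case, 60 x 60 x 35 mm, on the bench to the left. Origin under its middle.

How it is judged:
By the outcome, as a careful person would: the job done as asked, in the order asked, and still so for the second after the job is handed in, with the robot touching nothing.
It also fails if it takes over 58 s, if anything falls off the work surface, if the arm or the gripper's body presses on something with over 40 N, if the wrist force passes 120 N, or if a joint passes its speed limit or range.

ROBOT

A 6-joint arm with a two-finger parallel gripper is mounted at the origin on the work surface. World frame = base frame: x ahead of the robot, y to its left, z up, the work surface at z = 0. Lengths are in mm, angles in rad, forces in N, time in s.
With the tool pointing down it reaches from about 350 to 875 mm from the base axis. Payload 4.2 kg.
Tool frame: the origin (TCP) lies at the very end of the fingers, on their centre line; the grasp point (between the pads) lies 19 mm behind it; z points along the fingers, y is the line along which they close (so a half turn about z gives the same grasp; the last joint's range is limited). The gripper opens to 85 mm and grips with 20 to 120 N. Pads are 22 mm wide; open, the fingers measure 114 mm over their backs; the gripper's body (76 mm by 85 mm) begins 54 mm behind the grasp point. The pads swing forward as they close: fully open they stand 13 mm farther back than shut.
Start: joints at [1.422, 0.385, 0.008, 0, -1.194, -0.259], TCP at [247.836, 573.739, 231.312] pointing down, gripper open.
Joint ranges: [-3.14, 3.14], [-1.21, 2.06], [-1.07, 1.41], [-3.16, 2.05], [-2.99, -0.16], [-3.1, 3.1]. Speed limits (rad/s): [2.79, 2.79, 3.14, 3.14, 3.14, 3.14].

INTERFACE

Orientations are given as a unit quaternion [x, y, z, w].
In Python, from bench import monitor, get_image, camera_info, job_done gives the robot as it stands.
- The arm moves only by the tool send_rows, never from a script. Its argument "series" is a list of rows, each a list of 3 entries, a list of its own where there are three numbers: the shift along the tool's x, y, z in mm, then the turn, a rotation vector about the tool's x, y, z in rad, then the finger opening in mm, from 0 to 85.4. A call has 1 to 8 rows; each row shifts and turns the commanded pose from where the row before left it, along the tool's axes as they then stand; what a row does not reach is not made up. A row lasts 1/10 s, in which the tool goes at most 50 mm and 8.59 degrees, less where a joint would pass 70% of its speed; a pose out of reach is approached as far as the arm can. A call with a gripper value outside its range is refused whole. The fingers move at their own pace and stop on an object; the grip force is fixed at half the most. Time passes only in rows, so rows that do not move let the fingers close. It gives the time, the measured TCP pose, the force, the opening and the grip force at its end, in the units of the state.
- monitor.read_state(): the state, without advancing time (a new reading comes with each control period).
- get_image(name): name is "scene" or "top" or "wrist"; returns the picture (400x640x3 uint8, red, green, blue); there is no depth.
- camera_info(name): a dict with "intrinsics" (3x3 intrinsics, pixels), "R" (3x3) and "t" (3): a world point X has camera coordinates R X + t. Camera axes: x right, y down, z forward; pixel columns grow to the right and rows downward; lengths in mm; the calibration is good to about 2 mm. The wrist camera is an equidistant fisheye: a pixel r from the principal point sees the ray r / f radians off the axis. A picture is of the moment at which its call begins: read the wrist's pose just before it. camera_info takes no time and is no camera call; for the wrist camera it gives the pose at the moment of the call.
- job_done(): hands the job in; it is judged then, once.
The state is a dict: "clock": time; "joints": joint angles; "joint_vel": joint speeds; "joint_efforts": joint torques, N m; "position": TCP position; "ee_rot": TCP orientation; "contact_force": force on the tool from outside, world axes, zero at the start; "wrist_torque": the same for the moment, N m; "gripper_width": finger opening in mm; "grasp_force": force on a finger pad.
Only numpy, scipy, OpenCV 4.12 (cv2) and the standard library are available. Lean on these libraries where they do the work, as an engineer would, in place of code of your own. Each camera call takes 0.05 s, during which the arm holds its last target. There are 200 camera calls.

## Working session

There is one attempt and no reset: what is moved stays moved. The work goes in short steps, Python scripts to look and compute and a tool call to move; the robot and the scene stay as the last step left them, time stands still between calls to the robot, and variables do not carry over. Pictures are saved under pics/ and viewed, at most 10 in all, crops included, and the job is handed in when it is done.

Besides the shell and the picture viewer there is one more tool, called after ">>>" by a JSON object that holds its "method" and its "body", one argument or row to a line. send_rows: Moves the arm, as the interface text tells. Its arguments: {"type":"object","properties":{"series":{"type":"array"}},"required":["series"]}

```bash
mkdir -p pics
python3 - <<'E'
from bench import monitor,get_image,camera_info
import cv2,numpy as np
np.set_printoptions(precision=4,suppress=True)
print(monitor.read_state())
for n in("scene","top"):
    im=get_image(n);cv2.imwrite(f"pics/{n}0.png",cv2.cvtColor(im,cv2.COLOR_RGB2BGR));c=camera_info(n);print(n,c)
E
```

```text
{'clock': 0.0, 'joints': array([ 1.4216,  0.3855,  0.0066, -0.0005, -1.194 , -0.2586]), 'joint_vel': array([ 0.0013, -0.0006, -0.0012, -0.0018,  0.0015, -0.0004]), 'joint_efforts': array([  0.0015, -39.2292,  18.8398,   4.186 ,  -0.0045,  -0.    ]), 'position': array([247.6262, 573.2113, 230.2322]), 'ee_rot': array([ 0.9793, -0.2026, -0.0002,  0.0011]), 'contact_force': array([ 0.2332, -0.2485, -1.668 ]), 'wrist_torque': array([ 0.0197, -0.0097,  0.0286]), 'grasp_force': 0.0, 'gripper_width': 85.44183250310698}
scene {'intrinsics': array([[430.5467,   0.    , 323.9017],
       [  0.    , 430.5467, 194.7565],
       [  0.    ,   0.    ,   1.    ]]), 'R': array([[ 0.9312, -0.3645, -0.0038],
       [-0.3476, -0.8848, -0.3104],
       [ 0.1098,  0.2903, -0.9506]]), 't': array([-502.6691,  253.9979, 1105.25  ])}
top {'intrinsics': array([[371.7764,   0.    , 320.5018],
       [  0.    , 371.7764, 197.0638],
       [  0.    ,   0.    ,   1.    ]]), 'R': array([[ 0.0191, -0.9998,  0.0015],
       [-0.9877, -0.0191, -0.1555],
       [ 0.1555,  0.0015, -0.9878]]), 't': array([ 44.0149, 552.6118, 963.6115])}
```

View pics/scene0.png

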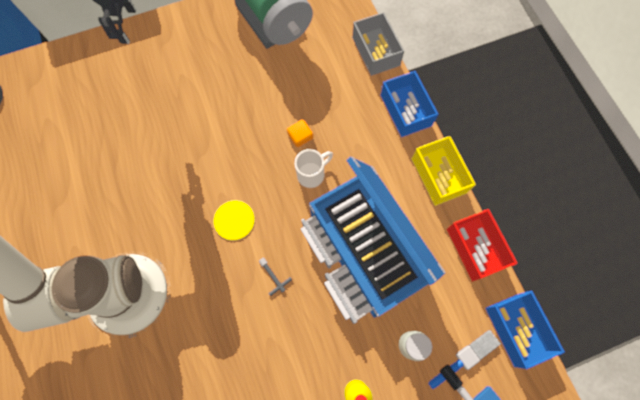

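View pics/top0.png

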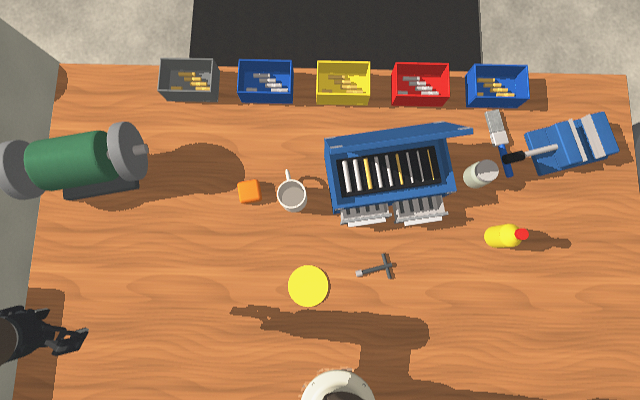

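The scene view shows the chest around (375,240) with both drawers out towards lower left; the top view shows it around (390,175), mug left at (291,193), jar right at (480,173), key at (380,266). I'll enlarge both.

Run:
```python
import cv2
a=cv2.imread('pics/top0.png')[110:235,310:480];cv2.imwrite('pics/top1.png',cv2.resize(a,None,fx=4.7,fy=4.7,interpolation=cv2.INTER_CUBIC))
a=cv2.imread('pics/scene0.png')[150:330,290:450];cv2.imwrite('pics/sc1.png',cv2.resize(a,None,fx=3.3,fy=3.3,interpolation=cv2.INTER_CUBIC))
```

```text
(no output)
```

View pics/top1.png

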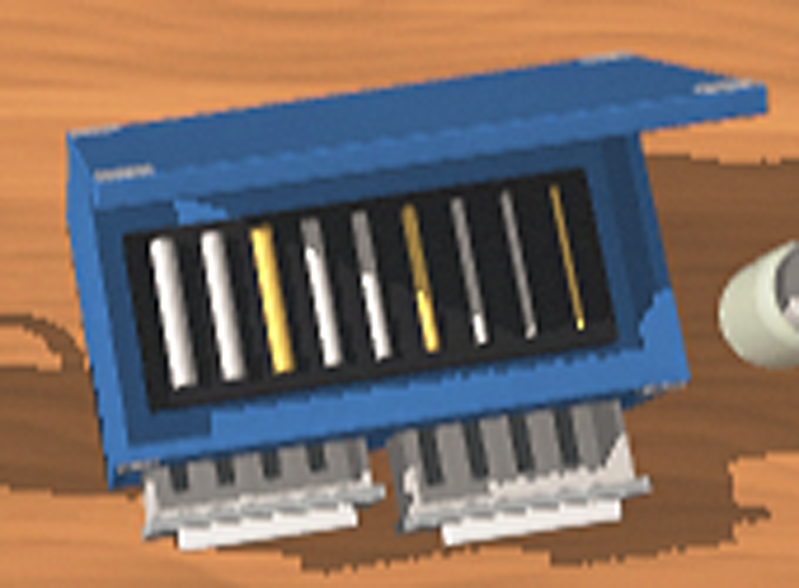

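View pics/sc1.png

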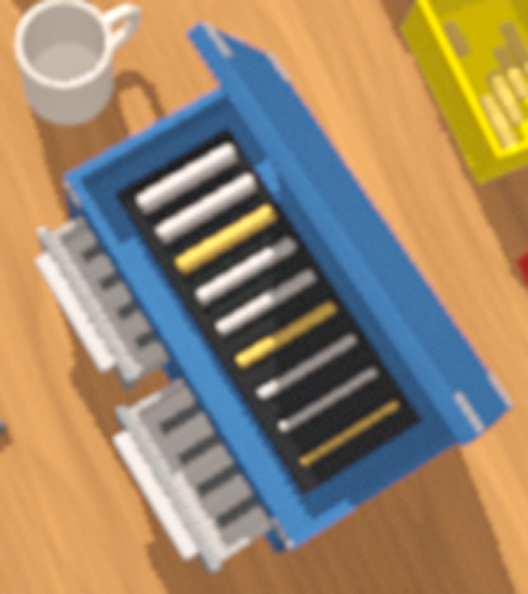

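The crops show the chest's front top corners, both white pulls, and the lid's free edge (upper crop (95,177)–(765,85)); right drawer is out further than left. Fitting a model to these.

```bash
cat > h.py <<'E'
import numpy as np,cv2
from scipy.optimize import least_squares
from bench import camera_info,monitor,get_image
def proj(n,X):
    c=camera_info(n);P=np.atleast_2d(X)@c["R"].T+c["t"];p=P@c["intrinsics"].T;return p[:,:2]/p[:,2:]
def w(q,X): 
    c,s=np.cos(q[2]),np.sin(q[2]);X=np.atleast_2d(X).astype(float)
    return np.c_[q[0]+c*X[:,0]-s*X[:,1],q[1]+s*X[:,0]+c*X[:,1],X[:,2]]
def pts(q):
    l,r,a=q[3:6];e=np.array([85-170*np.cos(a)+14*np.sin(a),0,121+170*np.sin(a)+14*np.cos(a)])
    L=[[-85,155,121],[-85,-155,121],[-97-l,123.5,56],[-97-l,23.5,56],[-97-r,-23.5,56],[-97-r,-123.5,56]]
    return w(q,L+[[e[0],155,e[2]],[e[0],-155,e[2]]])
E
python3 - <<'E'
from h import *
np.set_printoptions(precision=2,suppress=True)
T=np.array([[115,464],[688,381],[181,549],[357,526],[443,545],[620,521],[95,177],[765,86]])/4.7+[310,110]
S=np.array([[68,180],[288,542],[38,258],[105,370],[115,435],[185,558]])/3.3+[290,150]
f=lambda q:np.r_[(proj("top",pts(q))-T).ravel(),(proj("scene",pts(q)[:6])-S).ravel()]
r=least_squares(f,[700,-150,-.1,40,50,1.15],x_scale=[10,10,.1,10,10,.1],loss='soft_l1')
print(r.x,f(r.x).reshape(-1,2));np.save('q.npy',r.x)
print((proj("scene",pts(r.x)[6:])-[290,150])*3.3)
print(pts(r.x))
# ground objects
def back(n,uv,z):
    c=camera_info(n);d=c["R"].T@np.linalg.solve(c["intrinsics"],[*uv,1]);o=-c["R"].T@c["t"];return o+d*(z-o[2])/d[2]
for k,uv,z in [("mug",(291,190),90),("jar",(486,170),90),("oil",(521,235),150),("key",(380,266),10),("keytail",(358,272),10),("keyR",(396,275),10),("keyT",(385,255),10)]:print(k,back("top",uv,z))
E
```

```text
[ 619.92 -119.16    0.16   32.87   51.15    1.13] [[-0.43 -0.24]
 [ 0.14  0.23]
 [-1.12 -0.2 ]
 [-1.22 -0.59]
 [-0.82 -0.28]
 [-1.29 -0.46]
 [-0.92  0.2 ]
 [ 0.88 -0.14]
 [-0.77 -1.33]
 [ 1.32  2.42]
 [ 0.13  1.19]
 [-0.33  0.99]
 [-0.08  1.58]
 [-0.02  0.85]]
[[203.86  20.94]
 [481.26 440.33]]
[[ 511.36   20.36  121.  ]
 [ 560.63 -285.7   121.  ]
 [ 472.06  -17.87   56.  ]
 [ 487.96 -116.6    56.  ]
 [ 477.38 -165.91   56.  ]
 [ 493.28 -264.64   56.  ]
 [ 619.54   37.78  280.52]
 [ 668.82 -268.28  280.52]]
mug [561.32 131.26  90.  ]
jar [ 624.22 -376.32   90.  ]
oil [ 452.67 -424.56  150.  ]
key [ 370.26 -110.73   10.  ]
keytail [353.1  -50.95  10.  ]
keyR [ 347.09 -153.95   10.  ]
keyT [ 400.09 -124.56   10.  ]
```

```bash
cat >> h.py <<'E'
from scipy.spatial.transform import Rotation as Ro
def Rt(tilt=0,yaw=None):
    y=np.load('q.npy')[2] if yaw is None else yaw
    x=np.array([np.cos(y),np.sin(y),0]);z=np.array([0,0,-1.])
    return Ro.from_matrix(np.c_[x,np.cross(z,x),z])*Ro.from_rotvec([0,tilt,0])
def plan(wps,R1,R0=None,p0=None):
    s=monitor.read_state();R0=R0 or Ro.from_quat(s["ee_rot"]);p=s["position"] if p0 is None else p0
    print("pos",p,"F",s["contact_force"],"t",s["clock"],"turn",(R0.inv()*R1).as_rotvec())
    for x in wps: d=R1.inv().apply(np.array(x)-p);print(d,np.linalg.norm(d));p=np.array(x)
np.set_printoptions(precision=3,suppress=True)
E
python3 - <<'E'
from h import *
q=np.load('q.npy');R=Rt()
a=w(q,[-97-q[3]-75,73.5,200])[0];print(a)
plan([[450,250,220],a],R)
E
```

```text
[405.963 -79.161 200.   ]
pos [247.646 573.276 230.3  ] F [0.809 1.022 0.217] t 0.1 turn [ 0.002  0.    -0.568]
[148.393 351.331  10.3  ] 381.5235492497915
[-95.8   317.975  20.   ] 332.69488097628016
```

>>> {"method": "send_rows", "body": {
  "series": [
    [[0, 0, 0], [0, 0, -0.142], 0],
    [[0, 0, 0], [0, 0, -0.142], 0],
    [[0, 0, 0], [0, 0, -0.142], 0],
    [[0, 0, 0], [0, 0, -0.142], 0]
  ]
}}

```text
clock: 0.5
position: [247.7, 573.4, 230.6]
ee_rot: [0.997, 0.083, -0.0, 0.001]
contact_force: [-0.1, -0.7, -0.2]
gripper_width: 28.0
grasp_force: 0.0
```

>>> {"method": "send_rows", "body": {
  "series": [
    [[18.5, 43.9, 1.3], [0, 0, 0], 0],
    [[18.5, 43.9, 1.3], [0, 0, 0], 0],
    [[18.5, 43.9, 1.3], [0, 0, 0], 0],
    [[18.5, 43.9, 1.3], [0, 0, 0], 0],
    [[18.5, 43.9, 1.3], [0, 0, 0], 0],
    [[18.5, 43.9, 1.3], [0, 0, 0], 0],
    [[18.5, 43.9, 1.3], [0, 0, 0], 0],
    [[18.5, 43.9, 1.3], [0, 0, 0], 0]
  ]
}}

```text
clock: 1.3
position: [450.4, 248.8, 220.7]
ee_rot: [0.997, 0.08, -0.0, 0.0]
contact_force: [2.3, 0.8, 0.1]
gripper_width: -0.3
grasp_force: 0.0
```

>>> {"method": "send_rows", "body": {
  "series": [
    [[-12, 39.7, 2.5], [0, 0, 0], 0],
    [[-12, 39.7, 2.5], [0, 0, 0], 0],
    [[-12, 39.7, 2.5], [0, 0, 0], 0],
    [[-12, 39.7, 2.5], [0, 0, 0], 0],
    [[-12, 39.7, 2.5], [0, 0, 0], 0],
    [[-12, 39.7, 2.5], [0, 0, 0], 0],
    [[-12, 39.7, 2.5], [0, 0, 0], 0],
    [[-12, 39.7, 2.5], [0, 0, 0], 0]
  ]
}}

```text
clock: 2.1
position: [405.0, -79.7, 200.8]
ee_rot: [0.997, 0.08, 0.0, -0.0]
contact_force: [0.4, 0.6, -0.4]
gripper_width: -0.0
grasp_force: 0.0
```

>>> {"method": "send_rows", "body": {
  "series": [
    [[0, 0, 0], [0, 0.125, 0], 0],
    [[0, 0, 0], [0, 0.125, 0], 0],
    [[0, 0, 0], [0, 0.125, 0], 0],
    [[0, 0, 0], [0, 0.125, 0], 0],
    [[0, 0, 0], [0, 0, 0], 0]
  ]
}}

```text
clock: 2.6
position: [400.0, -79.5, 197.3]
ee_rot: [0.967, 0.077, 0.244, -0.02]
contact_force: [-0.3, -0.6, -0.7]
gripper_width: 0.1
grasp_force: 0.0
```

Run:
```python
from h import *
q=np.load('q.npy')
plan([w(q,[-97-q[3]-60,73.5,57])[0],w(q,[-97-q[3]-10,73.5,57])[0]],Rt(.5));print(monitor.read_state()["joints"])
```

```text
pos [400.    -79.501 197.309] F [-0.268 -0.581 -0.661] t 2.6 turn [-0.     0.006 -0.001]
[-48.89    0.612 133.173] 141.8645478373294
[43.879  0.    23.971] 50.00000000000002
[ 0.232 -0.187 -0.873  0.088 -0.393  1.425]
```

>>> {"method": "send_rows", "body": {
  "series": [
    [[-12, 0, 33], [0, 0, 0], 0],
    [[-12, 0, 33], [0, 0, 0], 0],
    [[-12, 0, 33], [0, 0, 0], 0],
    [[-12, 0, 33], [0, 0, 0], 0],
    [[0, 0, 0], [0, 0, 0], 0]
  ]
}}

```text
clock: 3.1
position: [424.9, -89.0, 91.9]
ee_rot: [0.967, 0.079, 0.238, -0.033]
contact_force: [1.2, -0.5, 1.1]
gripper_width: 0.1
grasp_force: 0.0
```

Run:
```python
from h import *
q=np.load('q.npy')
plan([w(q,[-97-q[3]-18,73.5,57])[0],w(q,[-97-10,73.5,57])[0]],Rt(.5));print(monitor.read_state()["joints"])
cv2.imwrite('pics/s2.png',cv2.resize(get_image("scene")[130:330,230:450,::-1],None,fx=3,fy=3))
```

```text
pos [424.866 -88.975  91.889] F [ 1.224 -0.539  1.119] t 3.1 turn [-0.029  0.015 -0.004]
[ 18.287 -12.694  49.746] 54.49926411586983
[35.87   0.    19.596] 40.87346944545468
[ 0.118  0.107 -0.826 -0.302 -0.162  1.903]
```

View pics/s2.png

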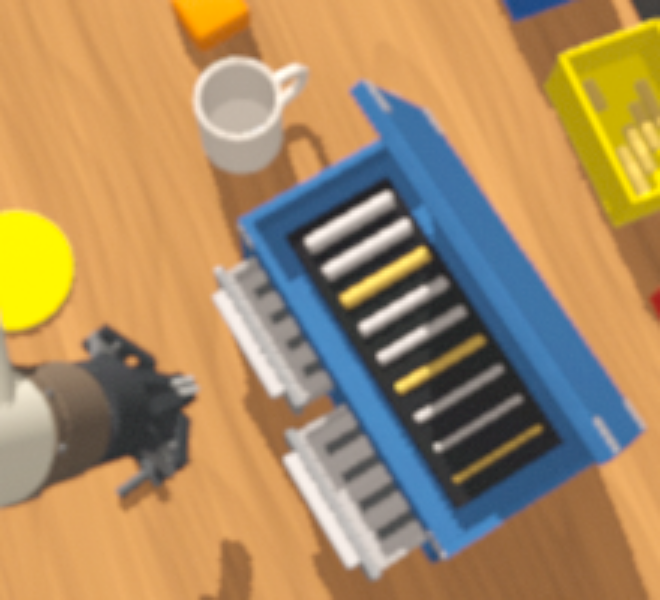

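The tool points at the left drawer at crop (190,390), drawers untouched. Wrist joint 5 is at its limit, so I'll reduce the tilt to 0.25.

>>> {"method": "send_rows", "body": {
  "series": [
    [[0, 0, 0], [0, -0.13, 0], 0],
    [[0, 0, 0], [0, -0.12, 0], 0],
    [[0, 0, 0], [0, 0, 0], 0]
  ]
}}

```text
clock: 3.45
position: [427.6, -88.4, 96.4]
ee_rot: [0.989, 0.086, 0.12, -0.021]
contact_force: [0.1, -0.4, -0.0]
gripper_width: -0.1
grasp_force: 0.0
```

Run:
```python
from h import *
q=np.load('q.npy')
plan([w(q,[-97-q[3]-25,73.5,60])[0],w(q,[-97-11,73.5,60])[0]],Rt(.25));print(monitor.read_state()["joints"])
```

```text
pos [427.649 -88.414  96.368] F [ 0.132 -0.37  -0.035] t 3.45 turn [-0.025  0.007  0.012]
[ 20.128 -12.583  42.674] 48.832315611105095
[45.416 -0.    11.597] 46.87346944545459
[ 0.15   0.144 -0.748 -0.063 -0.437  1.649]
```

>>> {"method": "send_rows", "body": {
  "series": [
    [[7, -4, 14], [-0.025, 0, 0], 0],
    [[7, -4, 14], [0, 0, 0.01], 0],
    [[6, -4.5, 14.5], [0, 0, 0], 0],
    [[0, 0, 0], [0, 0, 0], 0]
  ]
}}

```text
clock: 3.85
position: [450.2, -70.8, 56.9]
ee_rot: [0.99, 0.079, 0.118, -0.01]
contact_force: [0.7, -0.3, -0.5]
gripper_width: -0.2
grasp_force: 0.0
```

Run:
```python
from h import *
q=np.load('q.npy')
plan([w(q,[-97-11,73.5,60])[0]],Rt(.25));print(monitor.read_state()["joints"])
```

```text
pos [450.192 -70.789  56.921] F [ 0.66  -0.296 -0.488] t 3.85 turn [-0.002  0.012 -0.001]
[51.026  1.234  9.851] 51.982539152955596
[ 0.209  0.248 -0.796  0.034 -0.289  1.49 ]
```

>>> {"method": "send_rows", "body": {
  "series": [
    [[5.6, 0.5, -1.7], [0, 0, 0], 0],
    [[4.8, 0.5, 1.2], [0, 0, 0], 0],
    [[4.8, 0, 1.2], [0, 0, 0], 0],
    [[4.8, 0, 1.2], [0, 0, 0], 0],
    [[4.8, 0, 1.2], [0, 0, 0], 0],
    [[4.8, 0, 1.2], [0, 0, 0], 0],
    [[4.8, 0, 1.2], [0, 0, 0], 0]
  ]
}}

```text
clock: 4.55
position: [484.8, -66.9, 59.9]
ee_rot: [0.99, 0.078, 0.118, -0.011]
contact_force: [-2.8, 0.4, 2.6]
gripper_width: 0.1
grasp_force: 1.6
```

>>> {"method": "send_rows", "body": {
  "series": [
    [[4.8, 0, 1.2], [0, 0, 0], 0],
    [[2.9, 0, 0.7], [0, 0, 0], 0]
  ]
}}

```text
clock: 4.75
position: [493.1, -65.5, 59.9]
ee_rot: [0.99, 0.078, 0.118, -0.011]
contact_force: [-2.7, -0.5, 2.6]
gripper_width: 0.1
grasp_force: 1.6
```

Run:
```python
from h import *
q=np.load('q.npy')
plan([w(q,[-97-11,73.5,60])[0]],Rt(.25))
```

```text
pos [493.147 -65.514  59.855] F [-2.726 -0.456  2.64 ] t 4.75 turn [-0.002  0.012 -0.002]
[ 8.396 -0.386  1.995] 8.638629658889293
```

Friction-level push; continue in small steps until the stop.

>>> {"method": "send_rows", "body": {
  "series": [
    [[2.9, 0, 0.7], [0, 0, 0], 0],
    [[2.9, 0, 0.7], [0, 0, 0], 0]
  ]
}}

```text
clock: 4.95
position: [498.8, -64.6, 59.9]
ee_rot: [0.99, 0.078, 0.118, -0.011]
contact_force: [-3.2, 0.3, 2.5]
gripper_width: -0.0
grasp_force: 1.6
```

>>> {"method": "send_rows", "body": {
  "series": [
    [[1.9, 0, 0.5], [0, 0, 0], 0]
  ]
}}

```text
clock: 5.05
position: [500.8, -64.2, 59.9]
ee_rot: [0.99, 0.078, 0.119, -0.011]
contact_force: [-2.9, -0.8, 2.1]
gripper_width: 0.2
grasp_force: 1.5
```

>>> {"method": "send_rows", "body": {
  "series": [
    [[1, 0, 0.25], [0, 0, 0], 0]
  ]
}}

```text
clock: 5.15
position: [501.8, -64.1, 59.9]
ee_rot: [0.99, 0.078, 0.119, -0.011]
contact_force: [-2.8, 0.3, 1.8]
gripper_width: 0.3
grasp_force: 1.5
```

>>> {"method": "send_rows", "body": {
  "series": [
    [[1, 0, 0.25], [0, 0, 0], 0]
  ]
}}

```text
clock: 5.25
position: [502.6, -63.9, 59.9]
ee_rot: [0.99, 0.078, 0.119, -0.011]
contact_force: [-3.0, 0.4, 1.3]
gripper_width: -0.0
grasp_force: 1.5
```

>>> {"method": "send_rows", "body": {
  "series": [
    [[1.5, 0, 0.4], [0, 0, 0], 0]
  ]
}}

```text
clock: 5.35
position: [503.3, -63.8, 59.7]
ee_rot: [0.99, 0.078, 0.118, -0.011]
contact_force: [-6.6, -0.0, 5.5]
gripper_width: 0.2
grasp_force: 3.5
```

>>> {"method": "send_rows", "body": {
  "series": [
    [[1.5, 0, 0.4], [0, 0, 0], 0]
  ]
}}

```text
clock: 5.45
position: [503.5, -63.9, 59.3]
ee_rot: [0.99, 0.078, 0.116, -0.011]
contact_force: [-10.8, -0.2, 8.2]
gripper_width: 0.0
grasp_force: 5.0
```

>>> {"method": "send_rows", "body": {
  "series": [
    [[1.5, 0, 0.4], [0, 0, 0], 0]
  ]
}}

```text
clock: 5.55
position: [503.5, -64.0, 58.9]
ee_rot: [0.99, 0.078, 0.115, -0.01]
contact_force: [-13.2, -0.2, 9.7]
gripper_width: -0.1
grasp_force: 6.3
```

>>> {"method": "send_rows", "body": {
  "series": [
    [[1.5, 0, 0.4], [0, 0, 0], 0]
  ]
}}

```text
clock: 5.65
position: [503.6, -64.1, 58.4]
ee_rot: [0.991, 0.077, 0.113, -0.01]
contact_force: [-15.4, -1.1, 12.3]
gripper_width: -0.0
grasp_force: 7.6
```

Left drawer hit its stop (force rising at constant position). Retreat, lift, go across to the right drawer.

>>> {"method": "send_rows", "body": {
  "series": [
    [[-19.4, 0, -5], [0, 0, 0], 0],
    [[-19.4, 0, -5], [0, 0, 0], 0],
    [[5, 0, -19.4], [0, 0, 0], 0],
    [[7.5, 0, -29], [0, 0, 0], 0],
    [[-13, 37, -3], [0, 0, 0], 0],
    [[-13, 37, -3], [0, 0, 0], 0],
    [[-13, 37, -3], [0, 0, 0], 0],
    [[-13, 37, -3], [0, 0, 0], 0]
  ]
}}

```text
clock: 6.45
position: [442.1, -225.6, 110.4]
ee_rot: [0.989, 0.079, 0.121, -0.01]
contact_force: [0.5, -0.4, -0.1]
gripper_width: -0.2
grasp_force: 0.0
```

Run:
```python
from h import *
q=np.load('q.npy')
plan([w(q,[-97-q[4]-30,-73.5,80])[0],w(q,[-97-q[4]-30,-73.5,60])[0]],Rt(.25));print(monitor.read_state()["joints"])
```

```text
pos [ 442.101 -225.582  110.395] F [ 0.499 -0.43  -0.106] t 6.45 turn [-0.     0.007 -0.001]
[ 6.351 -3.305 32.992] 33.75952845493527
[-4.948  0.    19.378] 19.999999999999996
[-0.202  0.225 -0.546 -0.157 -0.578  2.054]
```

>>> {"method": "send_rows", "body": {
  "series": [
    [[0.7, -1.6, 26], [0, 0, 0], 0],
    [[0.7, -1.6, 26], [0, 0, 0], 0],
    [[0, 0, 0], [0, 0, 0], 0]
  ]
}}

```text
clock: 6.75
position: [453.2, -218.7, 56.9]
ee_rot: [0.99, 0.078, 0.117, -0.011]
contact_force: [-0.2, 0.5, 0.2]
gripper_width: -0.1
grasp_force: 0.0
```

>>> {"method": "send_rows", "body": {
  "series": [
    [[5.8, 0, 1.5], [0, 0, 0], 0],
    [[5.8, 0, 1.5], [0, 0, 0], 0],
    [[5.8, 0, 1.5], [0, 0, 0], 0],
    [[5.8, 0, 1.5], [0, 0, 0], 0],
    [[5.8, 0, 1.5], [0, 0, 0], 0],
    [[5.8, 0, 1.5], [0, 0, 0], 0]
  ]
}}

```text
clock: 7.35
position: [488.8, -212.5, 58.8]
ee_rot: [0.99, 0.078, 0.118, -0.011]
contact_force: [-3.4, 0.3, 2.6]
gripper_width: -0.0
grasp_force: 1.6
```

Run:
```python
from h import *
q=np.load('q.npy')
plan([w(q,[-97-10.5,-73.5,60])[0]],Rt(.25));print(monitor.read_state()["joints"])
```

```text
pos [ 488.792 -212.503   58.772] F [-3.372  0.315  2.628] t 7.35 turn [-0.003  0.012 -0.002]
[35.954  2.186  7.913] 36.8789838663649
[-0.154  0.361 -0.516 -0.166 -0.474  2.021]
```

>>> {"method": "send_rows", "body": {
  "series": [
    [[4.8, 0, 1.2], [0, 0, 0], 0],
    [[4.8, 0, 1.2], [0, 0, 0], 0],
    [[4.8, 0, 1.2], [0, 0, 0], 0],
    [[4.8, 0, 1.2], [0, 0, 0], 0],
    [[4.8, 0, 1.2], [0, 0, 0], 0],
    [[2.9, 0, 0.7], [0, 0, 0], 0]
  ]
}}

```text
clock: 7.95
position: [516.6, -208.1, 58.2]
ee_rot: [0.99, 0.078, 0.118, -0.011]
contact_force: [-3.4, 0.6, 2.1]
gripper_width: 0.6
grasp_force: 1.6
```

>>> {"method": "send_rows", "body": {
  "series": [
    [[2.9, 0, 0.7], [0, 0, 0], 0],
    [[2.9, 0, 0.7], [0, 0, 0], 0]
  ]
}}

```text
clock: 8.15
position: [522.2, -207.3, 58.3]
ee_rot: [0.99, 0.078, 0.118, -0.011]
contact_force: [-3.5, 1.9, 1.4]
gripper_width: -0.2
grasp_force: 1.6
```

>>> {"method": "send_rows", "body": {
  "series": [
    [[2, 0, 0.5], [0, 0, 0], 0]
  ]
}}

```text
clock: 8.25
position: [524.3, -207.0, 58.3]
ee_rot: [0.99, 0.078, 0.118, -0.011]
contact_force: [-3.9, 2.0, 0.7]
gripper_width: 0.2
grasp_force: 1.5
```

>>> {"method": "send_rows", "body": {
  "series": [
    [[2, 0, 0.5], [0, 0, 0], 0]
  ]
}}

```text
clock: 8.35
position: [526.2, -206.7, 58.3]
ee_rot: [0.99, 0.078, 0.118, -0.011]
contact_force: [-3.2, 1.5, 1.4]
gripper_width: -0.0
grasp_force: 1.5
```

>>> {"method": "send_rows", "body": {
  "series": [
    [[2, 0, 0.5], [0, 0, 0], 0]
  ]
}}

```text
clock: 8.45
position: [527.7, -206.3, 58.1]
ee_rot: [0.99, 0.078, 0.118, -0.011]
contact_force: [-7.2, -0.1, 5.3]
gripper_width: 0.0
grasp_force: 3.9
```

>>> {"method": "send_rows", "body": {
  "series": [
    [[1.5, 0, 0.4], [0, 0, 0], 0]
  ]
}}

```text
clock: 8.55
position: [527.8, -206.3, 58.1]
ee_rot: [0.99, 0.078, 0.116, -0.011]
contact_force: [-12.7, -1.7, 7.8]
gripper_width: 0.0
grasp_force: 5.7
```

>>> {"method": "send_rows", "body": {
  "series": [
    [[1.5, 0, 0.4], [0, 0, 0], 0]
  ]
}}

```text
clock: 8.65
position: [527.9, -206.2, 58.0]
ee_rot: [0.99, 0.078, 0.115, -0.012]
contact_force: [-14.7, -1.8, 12.8]
gripper_width: 0.3
grasp_force: 7.7
```

>>> {"method": "send_rows", "body": {
  "series": [
    [[1.5, 0, 0.4], [0, 0, 0], 0],
    [[0, 0, 0], [0, 0, 0], 0]
  ]
}}

```text
clock: 8.85
position: [527.9, -206.2, 57.9]
ee_rot: [0.99, 0.078, 0.114, -0.012]
contact_force: [-16.2, -1.3, 12.5]
gripper_width: -0.1
grasp_force: 7.9
```

>>> {"method": "send_rows", "body": {
  "series": [
    [[-19.4, 0, -5], [0, 0, 0], 0],
    [[-19.4, 0, -5], [0, 0, 0], 0],
    [[10, 0, -38], [0, -0.125, 0], 0],
    [[5, 0, -38], [0, -0.125, 0], 0],
    [[0, 0, -45], [0, 0, 0], 0],
    [[0, 0, -45], [0, 0, 0], 0]
  ]
}}

```text
clock: 9.45
position: [498.0, -212.4, 228.0]
ee_rot: [0.997, 0.079, -0.002, -0.0]
contact_force: [0.5, -0.5, -0.3]
gripper_width: 0.1
grasp_force: 0.0
```

Run:
```python
from h import *
q=np.load('q.npy');p=pts(q);e=(p[6]+p[7])/2;print(e,q[5])
im=get_image("top");cv2.imwrite('pics/t3.png',cv2.resize(im[110:235,310:480,::-1],None,fx=4.7,fy=4.7,interpolation=cv2.INTER_CUBIC))
plan([[460,-150,345],w(q,[75,0,345])[0],w(q,[75,0,255])[0]],Rt(0));print(monitor.read_state()["joints"])
```

```text
[ 644.182 -115.252  280.516] 1.126548898085185
pos [ 502.024 -214.172  237.046] F [ 1.668 -0.627  6.956] t 9.5 turn [ 0.007 -0.01   0.001]
[ -31.289  -70.036 -107.954] 132.43156757831227
[237.784  -5.028   0.   ] 237.83754363187788
[ 0.  0. 90.] 90.0
[-0.104  0.24  -0.189  0.005 -1.131  1.833]
```

View pics/t3.png

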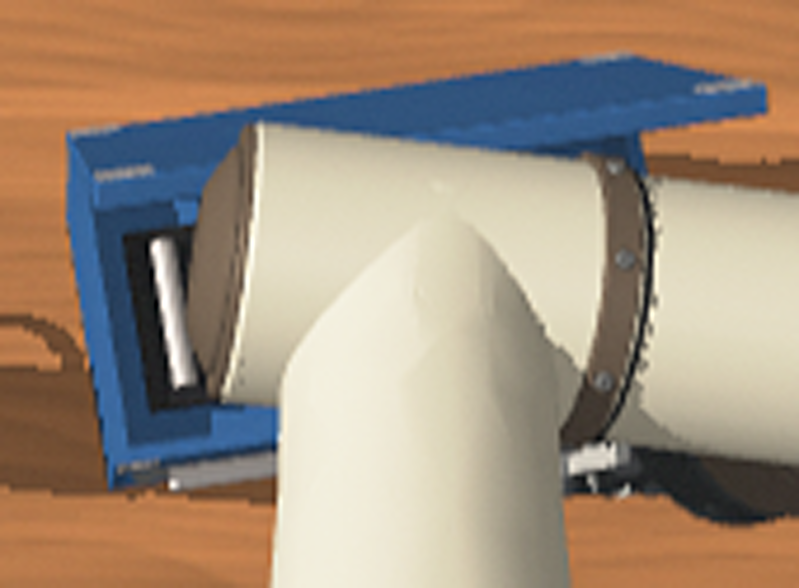

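Left pull now sits flush at the chest, right at (600,458) likewise; the lid is unchanged. Now over to behind the lid.

>>> {"method": "send_rows", "body": {
  "series": [
    [[0, 0, -35], [0, 0, 0], 0],
    [[0, 0, -35], [0, 0, 0], 0],
    [[0, 0, -35], [0, 0, 0], 0]
  ]
}}

```text
clock: 9.8
position: [498.0, -212.8, 332.8]
ee_rot: [0.997, 0.079, -0.002, -0.0]
contact_force: [1.5, -0.3, 0.1]
gripper_width: -0.1
grasp_force: 0.0
```

Run:
```python
from h import *
q=np.load('q.npy')
P=lambda a,s=145,o=11:w(q,[85-s*np.cos(a)+14*np.sin(a)+o,0,121+s*np.sin(a)+14*np.cos(a)])[0]
plan([w(q,[75,0,340])[0],w(q,[75,0,P(1.2)[2]])[0]]+[P(a) for a in np.r_[1.13:-.01:-.0514]],Rt(0))
```

```text
pos [ 497.988 -212.771  332.793] F [ 1.516 -0.255  0.088] t 9.8 turn [-0.001  0.004 -0.002]
[210.258 -73.04   -7.207] 222.69965956305762
[ 0.     0.    78.781] 78.78132397207878
[-28.204  -0.      3.106] 28.37437671028853
[-6.98   0.     2.709] 7.486834496794746
[-6.831  0.     3.064] 7.486834496794774
[-6.665  0.     3.411] 7.486834496794714
[-6.481 -0.     3.749] 7.4868344967947955
[-6.279 -0.     4.077] 7.48683449679481
[-6.062 -0.     4.394] 7.48683449679482
[-5.828  0.     4.7  ] 7.486834496794744
[-5.579  0.     4.993] 7.486834496794735
[-5.315  0.     5.273] 7.486834496794809
[-5.037 -0.     5.539] 7.4868344967948115
[-4.746  0.     5.791] 7.486834496794748
[-4.442 -0.     6.027] 7.486834496794803
[-4.126  0.     6.247] 7.48683449679476
[-3.8   -0.     6.451] 7.486834496794814
[-3.464  0.     6.637] 7.486834496794737
[-3.118 -0.     6.807] 7.486834496794791
[-2.764  0.     6.958] 7.486834496794789
[-2.403  0.     7.091] 7.486834496794764
[-2.036 -0.     7.205] 7.4868344967948035
[-1.663  0.     7.3  ] 7.486834496794756
[-1.285 -0.     7.376] 7.486834496794784
[-0.905 -0.     7.432] 7.4868344967947635
```

>>> {"method": "send_rows", "body": {
  "series": [
    [[42, -14.6, -1.4], [0, 0, 0], 0],
    [[42, -14.6, -1.4], [0, 0, 0], 0],
    [[42, -14.6, -1.4], [0, 0, 0], 0],
    [[42, -14.6, -1.4], [0, 0, 0], 0],
    [[42, -14.6, -1.4], [0, 0, 0], 0],
    [[0, 0, 0], [0, 0, 0], 0]
  ]
}}

```text
clock: 10.4
position: [697.6, -104.2, 332.2]
ee_rot: [0.997, 0.08, -0.004, -0.001]
contact_force: [-0.5, 0.4, -1.7]
gripper_width: 0.0
grasp_force: 0.0
```

>>> {"method": "send_rows", "body": {
  "series": [
    [[0, 0, 26], [0, 0, 0], 0],
    [[0, 0, 26], [0, 0, 0], 0],
    [[0, 0, 26], [0, 0, 0], 0],
    [[0, 0, 0], [0, 0, 0], 0]
  ]
}}

```text
clock: 10.8
position: [690.6, -107.1, 253.8]
ee_rot: [0.997, 0.079, -0.007, -0.002]
contact_force: [-0.6, -0.2, -0.3]
gripper_width: -0.4
grasp_force: 0.0
```

Run:
```python
from h import *
q=np.load('q.npy')
P=lambda a,s=145,o=11:w(q,[85-s*np.cos(a)+14*np.sin(a)+o,0,121+s*np.sin(a)+14*np.cos(a)])[0]
plan([P(1.13)],Rt(0))
```

```text
pos [ 690.642 -107.072  253.799] F [-0.599 -0.245 -0.28 ] t 10.8 turn [-0.005  0.014 -0.002]
[-24.953   0.691  -4.314] 25.332483356106486
```

>>> {"method": "send_rows", "body": {
  "series": [
    [[-8, 0.7, -4.3], [0, 0.014, 0], 0],
    [[-8, 0, 0], [0, 0, 0], 0],
    [[-9, 0, 0], [0, 0, 0], 0],
    [[-7, 0, 2.7], [0, 0, 0], 0],
    [[-6.8, 0, 3.1], [0, 0, 0], 0],
    [[-6.7, 0, 3.4], [0, 0, 0], 0]
  ]
}}

```text
clock: 11.4
position: [647.3, -115.2, 254.4]
ee_rot: [0.997, 0.079, 0.004, -0.001]
contact_force: [0.7, 0.2, 3.0]
gripper_width: 0.1
grasp_force: 1.3
```

>>> {"method": "send_rows", "body": {
  "series": [
    [[-6.5, 0, 3.7], [0, 0, 0], 0],
    [[-6.3, 0, 4.1], [0, 0, 0], 0],
    [[-6.1, 0, 4.4], [0, 0, 0], 0],
    [[-5.8, 0, 4.7], [0, 0, 0], 0],
    [[-5.6, 0, 5], [0, 0, 0], 0]
  ]
}}

```text
clock: 11.9
position: [616.7, -119.7, 230.3]
ee_rot: [0.997, 0.079, 0.002, -0.002]
contact_force: [0.8, -1.2, 2.5]
gripper_width: -0.0
grasp_force: 1.2
```

Run:
```python
from h import *
q=np.load('q.npy')
P=lambda a,s=145,o=11:w(q,[85-s*np.cos(a)+14*np.sin(a)+o,0,121+s*np.sin(a)+14*np.cos(a)])[0]
plan([P(.72),P(.67)],Rt(0))
cv2.imwrite('pics/s4.png',cv2.resize(get_image("scene")[130:330,250:470,::-1],None,fx=3,fy=3))
```

```text
pos [ 616.651 -119.695  230.341] F [ 0.816 -1.166  2.476] t 11.9 turn [-0.003 -0.005 -0.002]
[-0.473 -0.01   3.205] 3.23955163694779
[-5.18 -0.    5.12] 7.282956015028669
```

View pics/s4.png

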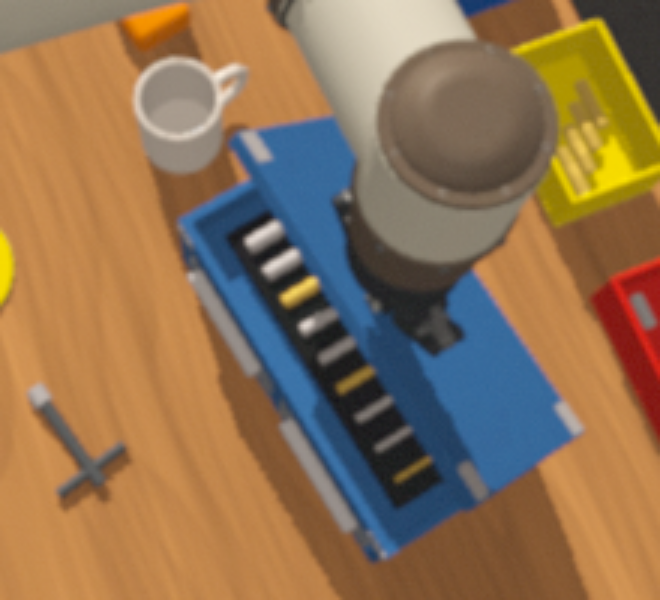

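The lid is coming down under the fingertip, its free edge now crossing the well (crop (240,150)–(470,500)); both pulls are home (crop (222,320) and (318,475)). Continue the arc.

>>> {"method": "send_rows", "body": {
  "series": [
    [[-5.3, 0, 7], [0, 0, 0], 0],
    [[-5, 0, 6], [0, 0, 0], 0],
    [[-4.7, 0, 6], [0, 0, 0], 0],
    [[-4.4, 0, 6], [0, 0, 0], 0],
    [[-4.1, 0, 6.2], [0, 0, 0], 0],
    [[-3.8, 0, 6.5], [0, 0, 0], 0],
    [[-3.5, 0, 6.6], [0, 0, 0], 0]
  ]
}}

```text
clock: 12.65
position: [586.5, -124.3, 185.8]
ee_rot: [0.997, 0.079, 0.002, -0.002]
contact_force: [0.3, -0.7, 2.7]
gripper_width: -0.4
grasp_force: 1.1
```

>>> {"method": "send_rows", "body": {
  "series": [
    [[-3.1, 0, 6.8], [0, 0, 0], 0],
    [[-2.8, 0, 7], [0, 0, 0], 0],
    [[-2.4, 0, 7.1], [0, 0, 0], 0],
    [[-2, 0, 7.2], [0, 0, 0], 0]
  ]
}}

```text
clock: 13.05
position: [576.6, -125.8, 157.6]
ee_rot: [0.997, 0.079, 0.002, -0.002]
contact_force: [-1.3, -1.1, 1.5]
gripper_width: 0.1
grasp_force: 1.0
```

Run:
```python
from h import *
q=np.load('q.npy')
P=lambda a,s=145,o=11:w(q,[85-s*np.cos(a)+14*np.sin(a)+o,0,121+s*np.sin(a)+14*np.cos(a)])[0]
plan([P(.05),P(0)],Rt(0))
```

```text
pos [ 576.616 -125.788  157.552] F [-1.254 -1.131  1.498] t 13.05 turn [-0.003 -0.005 -0.002]
[-4.317  0.338 15.323] 15.922537301021658
[-0.881  0.     7.229] 7.282956015028683
```

>>> {"method": "send_rows", "body": {
  "series": [
    [[-2, 0, 6], [0, 0, 0], 0],
    [[-1.5, 0, 5], [0, 0, 0], 0],
    [[-1, 0, 4], [0, 0, 0], 0],
    [[-0.4, 0, 3], [0, 0, 0], 0]
  ]
}}

```text
clock: 13.45
position: [572.9, -126.4, 140.2]
ee_rot: [0.997, 0.079, 0.003, -0.002]
contact_force: [1.2, -0.5, 2.1]
gripper_width: -0.2
grasp_force: 0.8
```

>>> {"method": "send_rows", "body": {
  "series": [
    [[0, 0, 2], [0, 0, 0], 0]
  ]
}}

```text
clock: 13.55
position: [572.6, -126.4, 138.2]
ee_rot: [0.997, 0.079, 0.003, -0.002]
contact_force: [0.3, -0.6, 2.3]
gripper_width: -0.0
grasp_force: 0.8
```

>>> {"method": "send_rows", "body": {
  "series": [
    [[0, 0, 2], [0, 0, 0], 0]
  ]
}}

```text
clock: 13.65
position: [572.5, -126.4, 136.3]
ee_rot: [0.997, 0.079, 0.003, -0.002]
contact_force: [0.2, -0.6, 2.4]
gripper_width: -0.1
grasp_force: 0.9
```

>>> {"method": "send_rows", "body": {
  "series": [
    [[0, 0, 1.5], [0, 0, 0], 0]
  ]
}}

```text
clock: 13.75
position: [572.4, -126.5, 135.0]
ee_rot: [0.997, 0.079, 0.003, -0.002]
contact_force: [-2.7, 1.2, 10.8]
gripper_width: 0.3
grasp_force: 5.0
```

>>> {"method": "send_rows", "body": {
  "series": [
    [[0, 0, 1.5], [0, 0, 0], 0]
  ]
}}

```text
clock: 13.85
position: [572.4, -126.5, 135.0]
ee_rot: [0.997, 0.079, 0.003, -0.001]
contact_force: [-4.0, 2.3, 16.2]
gripper_width: 0.1
grasp_force: 7.6
```

Lid stopped at z = 135 with 16 N. Lift off, back away to the left side and verify.

>>> {"method": "send_rows", "body": {
  "series": [
    [[0, 0, 0], [0, 0, 0], 0],
    [[0, 0, -15], [0, 0, 0], 0],
    [[0, 0, -45], [0, 0, 0], 0],
    [[0, 0, -45], [0, 0, 0], 0],
    [[-30, -30, -10], [0, 0, 0], 0],
    [[-30, -30, 0], [0, 0, 0], 0],
    [[-30, -30, 0], [0, 0, 0], 0],
    [[-30, -30, 0], [0, 0, 0], 0]
  ]
}}

```text
clock: 14.65
position: [432.2, -26.7, 247.3]
ee_rot: [0.997, 0.078, 0.002, -0.002]
contact_force: [0.0, 1.1, 1.0]
gripper_width: 0.0
grasp_force: 0.0
```

>>> {"method": "send_rows", "body": {
  "series": [
    [[0, -45, 0], [0, 0, 0], 0],
    [[0, -45, 0], [0, 0, 0], 0],
    [[0, -45, 0], [0, 0, 0], 0],
    [[0, -45, 0], [0, 0, 0], 0],
    [[0, -45, 0], [0, 0, 0], 0],
    [[0, -45, 0], [0, 0, 0], 0],
    [[0, 0, 0], [0, 0, 0], 0],
    [[0, 0, 0], [0, 0, 0], 0]
  ]
}}

```text
clock: 15.45
position: [390.9, 239.8, 248.0]
ee_rot: [0.997, 0.08, 0.002, -0.001]
contact_force: [0.7, -0.5, -0.5]
gripper_width: -0.0
grasp_force: 0.0
```

Run:
```python
from h import *
im=get_image("top");cv2.imwrite('pics/t5.png',cv2.resize(im[90:290,230:530,::-1],None,fx=2.6,fy=2.6,interpolation=cv2.INTER_CUBIC))
q=np.load('q.npy');q[3:6]=0;print((proj("top",pts(q))-[230,90])*2.6)
```

```text
[[270.489 308.051]
 [588.964 263.359]
 [300.345 323.29 ]
 [396.962 309.686]
 [442.215 303.314]
 [538.167 289.804]
 [271.046 306.189]
 [594.32  260.838]]
```

View pics/t5.png

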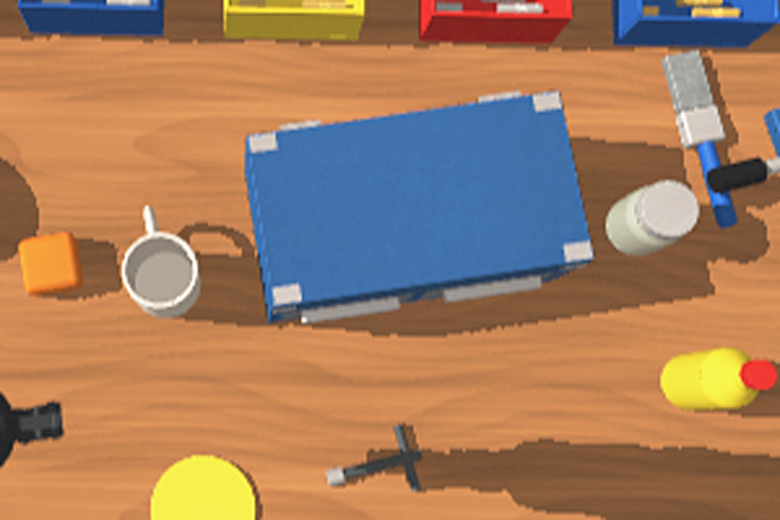

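The lid lies flat (edge from (270,306) to (593,260)) and both pulls match their predicted home positions ((302,320)–(400,305), (444,300)–(540,289)). Everything else stands where it did, so I'll hand it in.

```bash
python3 -c "
from bench import job_done;print(job_done())"
```

```text
the job is handed in; nothing more can be done
None
```

The chest is closed and handed in at about 15.5 s: both drawers were pushed to their stops first, then the lid was pressed fully shut, and the final picture shows the other objects where they started.

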